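# Shut off the red reagent line in the valve box

## Task

The red reagent line of the blood-cell counter has to be isolated. With the fingertips only, slide the blue cover of the white valve box all the way back by its sunk finger pull, push the red valve handle a quarter turn clockwise until it is fully shut, and then slide the cover fully closed again over the handles. Leave the blue and yellow valves open, lift or carry nothing, and leave the bottles and the marker round the box where they are.

Things in the scene. Friction and masses are not known exactly. Their poses are not given: they have to be found in the camera images.
- valve_box: white box on four feet screwed to the desk, 200 (x) x 220 (y) x 90 mm high. Origin: centre of its underside, on the desk; x from the front (valve bay) to the rear (closed housing, 62 mm high between the side walls), y to its left. Another place and yaw (0.25 to 0.65 rad) each time. Walls 80 mm high, cover rails on the left and right walls up to 90 mm; foot tabs stand out 20 mm, pipes at the back 18 mm
- bay (a point): centre of the floor of the open valve bay, 22 mm above the desk; axes as the box's. The bay reaches 43 mm to front and rear of it (x) and 101 mm to either side (y). Three valve stems stand in a row 19 mm behind it, at y -56, 0 and +56 mm; which colour is where changes each time
- cover (a joint): blue sliding cover over the bay, 98 (x) x 209 (y) x 5 mm, its top 85 mm above the desk, captive in the side rails. In m: 0 = fully closed (bay covered), 0.092 = fully back (bay open), stops at both ends; grows along the box's +x. Starts up to 12 mm ajar. About 2.5 N of friction, no spring, stays where it is left
- cover_pull (a point): middle of the mouth of the black sunk finger pull, level with the cover's top (85 mm above the desk); moves with the cover; axes as the box's. The pull is a pocket 48 mm (x) by 76 mm (y), 16 mm deep, with upright walls: a fingertip in it pushes the cover either way. With the cover closed it is at box-local x -60 mm, y 0
- red_handle (a joint): red valve handle: a bar 10 mm wide, 10 mm high (50 to 60 mm above the desk), reaching 42 mm out from the stem axis. In rad: 0 = open, bar to the box's -x (front); 1.571 = fully shut, bar to the box's +y (left); turns clockwise seen from above. Stops at both ends, stays where it is left (friction 0.1 N m, no spring). Starts at 0 to 0.1
- red_pivot (a point): on the stem axis of the red valve, at the top of its handle, 60 mm above the desk; axes as the box's
- red_tip (a point): end of the red handle's bar, 42 mm from the stem axis, half-way up the bar (55 mm above the desk); moves with the handle
- blue_handle (a joint): blue valve handle, same shape and values as the red one (0 = open, 1.571 = shut); starts at 0 to 0.1 and must stay open
- blue_pivot (a point): on the stem axis of the blue valve, 60 mm above the desk
- yellow_handle (a joint): yellow valve handle, same shape and values as the red one (0 = open, 1.571 = shut); starts at 0 to 0.1 and must stay open
- yellow_pivot (a point): on the stem axis of the yellow valve, 60 mm above the desk
- diluent_bottle: loose white reagent bottle with a blue cap, 71 x 75 x 270 mm, standing upright to the right of the box on the darker desk; origin at the centre of its underside; bystander
- brown_dropper: loose brown dropper bottle with a black cap, 33 x 33 x 93 mm, standing upright behind the box; origin at the centre of its underside; bystander
- white_dropper: loose white dropper bottle with a blue cap, 30 x 30 x 87 mm, standing upright behind the box; origin at the centre of its underside; bystander
- marker: loose yellow felt marker, 9 x 140 x 9 mm, lying on the desk in front of the box, long along its own y; origin under its middle; bystander

How it is judged:
By the outcome, as a careful person would: the job done as asked, in the order asked, and still so for the second after the job is handed in, with the robot touching nothing.
It also fails if it takes over 54 s, if anything falls off the work surface, if the arm or the gripper's body presses on something with over 40 N, if the wrist force passes 120 N, or if a joint passes its speed limit or range.

## Robot

A 6-joint arm with a two-finger parallel gripper is mounted at the origin on a cart in front of the work surface, level with it; the furniture and walls round the work are solid. World frame = base frame: x ahead of the robot, y to its left, z up, the work surface at z = 0. Lengths are in m, angles in rad, forces in N, time in s.
With the tool pointing down it reaches from about 0.425 to 0.95 m from the base axis. Payload 3.5 kg.
Tool frame: the origin (TCP) lies midway between the tips of the shut fingers; the grasp point (between the pads) lies 19 mm behind it; z points along the fingers, y is the line along which they close (so a half turn about z gives the same grasp; the last joint's range is limited). The gripper opens to 85 mm and grips with 20 to 120 N. Pads are 22 mm wide; open, the fingers measure 114 mm over their backs; the gripper's body (76 mm by 85 mm) begins 54 mm behind the grasp point. The pads swing forward as they close: fully open they stand 13 mm farther back than shut.
Start: joints at [-0.895, 0.286, 1.577, -0, 1.279, -0.15], TCP at [0.496, -0.458, 0.231] pointing down, gripper open.
Joint ranges: [-2.77, 2.77], [-0.9, 2.22], [0.21, 2.48], [-1.53, 4.67], [0.24, 2.81], [-2.84, 2.84]. Speed limits (rad/s): [2.79, 2.79, 3.14, 3.14, 3.14, 3.14].

## Interface

Orientations are given as a unit quaternion [x, y, z, w].
In Python, from plant import get_state, read_camera, ctrl gives the robot as it stands.
- The arm moves only by the shell command python3 -m crank 'ROWS' [FORCE]. ROWS is JSON, a list of rows, each a list of 3 entries, a list of its own where there are three numbers: the shift along the tool's x, y, z in mm, then the turn about the tool's z in degrees, then the closure in counts, from 0 (fully open) to 255 (shut). In form: [[[tx, ty, tz], yaw, claw], ...]. A call has 1 to 10 rows; each row is the pose to reach, as a shift and turn from the pose commanded when the call began, along the tool's axes at that moment; what a row does not reach only later rows make up. A row lasts 1/10 s, in which the tool goes at most 50 mm and 8.59 degrees, less where a joint would pass 70% of its speed; a pose out of reach is approached as far as the arm can. A call with a gripper value outside its range is refused whole. The fingers move at their own pace and stop on an object; FORCE is the grip in N (left out, the last holds). Time passes only in rows, so rows that repeat a pose let the fingers close. It gives the time, the measured TCP pose, the force, the opening and the grip force at its end, in the units of the state.
- get_state(): the state, without advancing time (a new reading comes with each control period).
- read_camera(name): name is "side" or "top" or "wrist"; returns a dict with "frame" (480x640x3 uint8, blue, green, red), "range_z" (480x640 float32, m along the optical axis (not along the pixel's ray), 0 where there is no reading), "vfov" (degrees; the focal length in pixels is half the picture's height over the tangent of half this angle, whatever the lens; pixels are square), "cx", "cy" (the principal point, pixels), "origin" and "orientation" of the camera in the world. Camera axes: x right, y down, z forward; pixel columns grow to the right and rows downward; lengths in m; the calibration is good to about 2 mm. A picture is of the moment at which its call begins.
- ctrl.sign_off(): hands the job in; it is judged then, once.
The state is a dict: "time": time; "qpos": joint angles; "dq": joint speeds; "joint_efforts": joint torques, N m; "eef_pos": TCP position; "tcp_rot": TCP orientation; "contact_force": force on the tool from outside, world axes, zero at the start; "wrist_torque": the same for the moment, N m; "opening": opening from 0.0 (shut) to 1.0 (fully open); "finger_force": force on a finger pad.
Only numpy, scipy, OpenCV 4.12 (cv2) and the standard library are available. Lean on these libraries where they do the work, as an engineer would, in place of code of your own. Each camera call takes 0.05 s, during which the arm holds its last target. There are 200 camera calls.

## Working session

There is one attempt and no reset: what is moved stays moved. The work goes in short steps, Python scripts to look and compute and a shell command to move; the robot and the scene stay as the last step left them, time stands still between calls to the robot, and variables do not carry over. Pictures are saved under pics/ and viewed, at most 10 in all, crops included, and the job is handed in when it is done.

```bash
ls; mkdir -p pics
cat > h.py <<'E'
import numpy as np, cv2, json
from scipy.spatial.transform import Rotation as R
from plant import get_state, read_camera, ctrl
def cloud(c):
    f=c["frame"].shape[0]/2/np.tan(np.radians(c["vfov"])/2)
    v,u=np.mgrid[:480,:640]; z=c["range_z"]
    p=np.stack([(u-c["cx"])/f*z,(v-c["cy"])/f*z,z],-1)
    return p@R.from_quat(c["orientation"]).as_matrix().T+np.array(c["origin"])
def ray(c,u,v,h):
    f=240/np.tan(np.radians(c["vfov"])/2)
    d=R.from_quat(c["orientation"]).as_matrix()@np.array([(u-c["cx"])/f,(v-c["cy"])/f,1])
    o=np.array(c["origin"]); return o+d*(h-o[2])/d[2]
E
python3 - <<'E'
from h import *
s=get_state(); print(s)
for n in ["top","side"]:
    c=read_camera(n); cv2.imwrite(f"pics/{n}0.png",c["frame"]); print(n,{k:c[k] for k in c if k not in("frame","range_z")})
    np.save(f"pics/{n}0.npy",c,allow_pickle=True)
E
```

```text
pics
{'time': 0.0, 'qpos': array([-8.94997882e-01,  2.87195072e-01,  1.57821498e+00,  4.23252581e-05,
        1.27861057e+00, -1.49993153e-01]), 'dq': array([ 0.00067175,  0.0007227 , -0.00128579,  0.00012787,  0.00066524,
        0.00105916]), 'joint_efforts': array([ 1.15521048e-03, -4.05974078e+01, -2.92625928e+01, -1.81743330e-04,
        5.79518062e-03,  8.78631141e-06]), 'eef_pos': array([ 0.49578548, -0.4570683 ,  0.22990702]), 'tcp_rot': array([ 9.15964467e-01,  4.01257549e-01, -2.95934396e-04, -1.17753928e-03]), 'contact_force': array([ 0.38570746, -0.20041805,  0.69519709]), 'wrist_torque': array([-0.02651301,  0.00408023, -0.00857596]), 'finger_force': 0.0, 'opening': 1.0015604663790572}
top {'vfov': 52.377058744432624, 'cx': 318.1733001356464, 'cy': 245.20106063734562, 'origin': array([0.35147289, 0.29262293, 0.92838484]), 'orientation': array([-0.70307694,  0.70481965, -0.06695556,  0.06655095])}
side {'vfov': 54.45117609180219, 'cx': 324.17580772669055, 'cy': 235.6121929900142, 'origin': array([ 0.5494164 , -0.41169179,  0.5447646 ]), 'orientation': array([ 0.88263475,  0.01875496,  0.00346776, -0.46967236])}
```

View pics/top0.png

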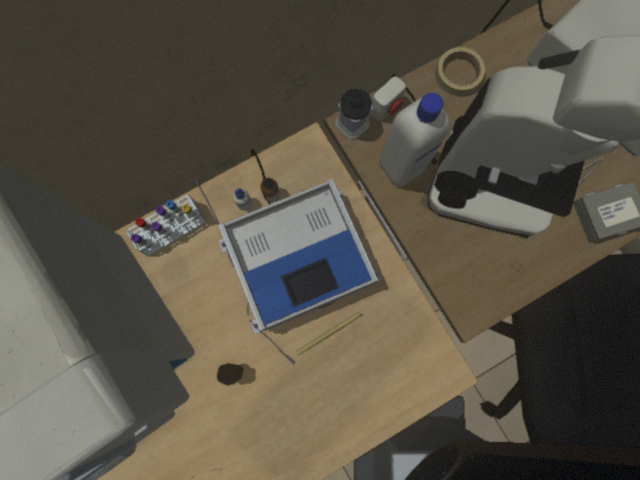

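View pics/side0.png

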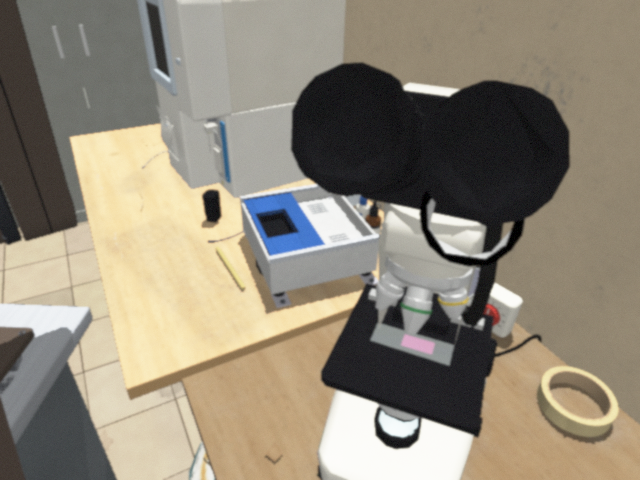

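The top view shows the box at about (298,255), the blue cover with the black pull at (311,283), the marker at (330,334), the bottle at (415,140) and the droppers at (241,197) and (269,187). The side view shows the cover nearly closed, with the pull at (277,223).

```bash
cat > m.py <<'E'
from h import *
def measure(c,verbose=True):
    hsv=cv2.cvtColor(c["frame"],cv2.COLOR_BGR2HSV); P=cloud(c)
    blue=cv2.inRange(hsv,(105,120,50),(125,255,255))
    blue[:225]=0;blue[340:]=0;blue[:,:225]=0;blue[:,385:]=0
    return hsv,P,blue
E
python3 - <<'E'
from m import *
for n in ["top"]:
    c=np.load("pics/top0.npy",allow_pickle=True).item()
    hsv,P,blue=measure(c)
    q=P[(blue>0)]; print(len(q),np.percentile(q[:,2],[5,50,95]))
    ct=max(cv2.findContours(blue,0,1)[0],key=cv2.contourArea)
    w=np.array([ray(c,*p[0],.085)[:2] for p in ct])
    r=cv2.minAreaRect((w*1000).astype(np.float32)); print("cover",r,cv2.boxPoints(r))
    blk=((hsv[...,2]<60)*255).astype(np.uint8); hull=np.zeros_like(blk); cv2.fillPoly(hull,[cv2.convexHull(ct)],255)
    hull=cv2.erode(hull,np.ones((7,7)))
    k=max(cv2.findContours(blk&hull,0,1)[0],key=cv2.contourArea)
    w=np.array([ray(c,*p[0],.085)[:2] for p in k])
    r=cv2.minAreaRect((w*1000).astype(np.float32)); print("pull",r)
    z=P[...,2]; m=((z>.083)&(z<.1)).astype(np.uint8)*255
    m[:160]=0;m[345:]=0;m[:,:200]=0;m[:,390:]=0
    yx=np.argwhere(m>0); w=P[m>0][:,:2]
    r=cv2.minAreaRect((w*1000).astype(np.float32)); print("rim",r,cv2.boxPoints(r))
    for u,v in [(298,353),(361,315),(330,334)]: print("marker",ray(c,u,v,.005))
    print("bottle",P[105,430],P[180,395],P[140,415]); print("ray",P[187,269],P[197,241])
E
```

```text
4571 [0.08233983 0.08479003 0.08718528]
cover ((458.4547119140625, 311.4358825683594), (95.92849731445312, 198.51173400878906), 22.874074935913086) [[375.68085 384.24237]
 [452.84375 201.34131]
 [541.2286  238.6294 ]
 [464.06567 421.53046]]
pull ((448.61199951171875, 307.299560546875), (55.618980407714844, 83.64080810546875), 22.72188949584961)
rim ((522.5826416015625, 338.47369384765625), (248.87908935546875, 220.11334228515625), 22.855772018432617) [[365.16602 391.55542]
 [450.66083 188.72417]
 [679.99927 285.39197]
 [594.50446 488.2232 ]]
marker [0.32540593 0.32966534 0.005     ]
marker [0.39472073 0.21189098 0.005     ]
marker [0.3598107  0.27027257 0.005     ]
bottle [0.68517779 0.12870988 0.2688219 ] [0.65079183 0.14375356 0.02984859] [0.65509517 0.14070755 0.21223841]
ray [0.62370299 0.38148762 0.07271344] [0.60681076 0.433193   0.06614557]
```

Run:
```python
from h import *
for n in ["top","side"]:
    c=np.load(f"pics/{n}0.npy",allow_pickle=True).item(); P=cloud(c)[c["range_z"]>0]
    r=np.hypot(P[:,0],P[:,1]); a=np.degrees(np.arctan2(P[:,1],P[:,0]))
    for r0,r1 in [(.35,.45),(.45,.55),(.55,.65),(.65,.75)]:
        print(n,r0,[(int(t),round(float(P[m][:,2].max()),2)) for t in range(-60,70,10) if (m:=(r>r0)&(r<r1)&(a>t)&(a<t+10)&(P[:,2]>-.1)).any()])
t=.399;B=np.array([.5,.329]);ex=np.array([np.cos(t),np.sin(t)])
# goal: above pull, in tool axes of now
s=get_state(); T=R.from_quat(s["tcp_rot"]).as_matrix(); print(T.round(3))
for g in [(.46,0,.24),(.449,.307,.24)]: print(g,(T.T@(np.array(g)-s["eef_pos"])*1000).round())
print("yaw",np.degrees(np.arctan2(T[1,0],T[0,0])))
```

```text
top 0.35 [(-20, 0.0), (-10, 0.01), (0, 0.0), (10, 0.0), (20, 0.01), (30, 0.01), (40, 0.01), (50, 0.01), (60, 0.01)]
top 0.45 [(-30, 0.0), (-20, 0.01), (-10, 0.01), (0, 0.01), (10, 0.01), (20, 0.09), (30, 0.09), (40, 0.09), (50, 0.42), (60, 0.43)]
top 0.55 [(-40, 0.0), (-30, 0.04), (-20, 0.18), (-10, 0.44), (0, 0.41), (10, 0.01), (20, 0.09), (30, 0.09), (40, 0.09), (50, 0.44), (60, 0.44)]
top 0.65 [(-40, 0.0), (-30, 0.04), (-20, 0.17), (-10, 0.44), (0, 0.36), (10, 0.27), (20, 0.09), (30, 0.09), (40, 0.09), (50, 0.44), (60, 0.44)]
side 0.35 [(-20, 0.0), (-10, 0.0), (0, 0.0), (10, 0.0), (20, 0.01), (30, 0.01), (40, 0.0), (50, 0.0), (60, 0.0)]
side 0.45 [(-20, 0.01), (-10, 0.01), (0, 0.0), (10, 0.0), (20, 0.09), (30, 0.09), (40, 0.09), (50, 0.42), (60, 0.43)]
side 0.55 [(-40, 0.48), (-30, 0.47), (-20, 0.49), (-10, 0.44), (0, 0.19), (10, 0.0), (20, 0.09), (30, 0.09), (40, 0.09), (50, 0.43), (60, 0.43)]
side 0.65 [(-30, 0.47), (-20, 0.49), (-10, 0.36), (0, 0.21), (20, 0.09), (30, 0.09), (40, 0.09), (50, 0.42), (60, 0.02)]
[[ 0.678  0.735 -0.001]
 [ 0.735 -0.678  0.002]
 [ 0.    -0.002 -1.   ]]
(0.46, 0, 0.24) [ 312. -336.   -9.]
(0.449, 0.307, 0.24) [ 530. -552.   -9.]
yaw 47.317326022208526
```

Run:
```python
from h import *
for n in ["top","side"]:
    c=np.load(f"pics/{n}0.npy",allow_pickle=True).item(); P=cloud(c)[c["range_z"]>0]
    r=np.hypot(P[:,0],P[:,1]); a=np.degrees(np.arctan2(P[:,1],P[:,0]))
    print(n,[(t,round(float(np.percentile(r[m],1)),2)) for t in range(-60,65,5) if (m:=(r>.3)&(a>t)&(a<t+5)&(P[:,2]>.12)&(P[:,2]<.9)).sum()>8])
s=get_state(); T=R.from_quat(s["tcp_rot"]).as_matrix()
for ang in [-42.7,-35,-25,-15,-5,5,15,25,34]:
    g=np.array([.44*np.cos(np.radians(ang)),.44*np.sin(np.radians(ang)),.25]); print(ang,(T.T@(g-s["eef_pos"])*1000).round())
```

```text
top [(-20, 0.93), (-15, 0.55), (-10, 0.56), (-5, 0.57), (0, 0.59), (5, 0.62), (10, 0.66), (15, 0.86), (20, 0.85), (25, 0.85), (30, 0.85), (35, 0.85), (40, 0.86), (45, 0.88), (50, 0.68), (55, 0.55), (60, 0.55)]
side [(-40, 0.61), (-25, 0.57), (-20, 0.57), (-15, 0.56), (-10, 0.57), (-5, 0.57), (0, 0.59), (5, 0.91), (10, 0.88), (15, 0.86), (20, 0.85), (25, 0.85), (30, 0.85), (35, 0.85), (40, 0.86), (45, 0.88), (50, 0.67), (55, 0.55), (60, 0.55)]
-42.7 [  -0. -234.  -19.]
-35 [  59. -238.  -19.]
-25 [ 134. -255.  -19.]
-15 [ 204. -285.  -19.]
-5 [ 269. -326.  -19.]
5 [ 325. -378.  -19.]
15 [ 372. -439.  -19.]
25 [ 407. -507.  -19.]
34 [ 428. -573.  -19.]
```

```bash
python3 -m crank '[[[0,-48,-10],0,255],[[0,-96,-20],0,255],[[0,-144,-20],0,255],[[0,-190,-20],0,255],[[0,-232,-20],0,255],[[45,-236,-20],0,255],[[90,-244,-20],0,255],[[134,-255,-20],0,255],[[170,-270,-20],0,255],[[204,-285,-20],0,255]]' 20 && python3 -c "
from h import *
s=get_state();T=R.from_quat(s['tcp_rot']).as_matrix();print(s['time'],s['eef_pos'],s['qpos'])
for ang in [-5,5,15,25]:
    g=np.array([.44*np.cos(np.radians(ang)),.44*np.sin(np.radians(ang)),.25]); print(ang,(T.T@(g-s['eef_pos'])*1000).round())
g=np.array([.449,.307,.2]);print((T.T@(g-s['eef_pos'])*1000).round())
"
```

```text
time: 1.1
eef_pos: [0.4251, -0.1126, 0.251]
tcp_rot: [0.916, 0.401, -0.0, -0.0]
contact_force: [-0.1, 0.6, 0.4]
opening: 0.004
finger_force: 0.0
1.1 [ 0.42513936 -0.11257525  0.25098512] [-4.90400994e-01 -2.74354822e-01  2.10398435e+00  1.01252461e-04
  1.31229195e+00  2.54266651e-01]
-5 [ 64. -41.   1.]
5 [120. -93.   1.]
15 [ 166. -154.    1.]
25 [ 202. -222.    1.]
[ 325. -267.   51.]
```

```bash
python3 -m crank '[[[35,-18,0],0,255],[[64,-41,0],0,255],[[92,-67,0],4,255],[[120,-93,0],8,255],[[144,-123,0],12,255],[[166,-154,0],16,255],[[190,-190,0],20,255],[[225,-220,0],24.4,255],[[265,-245,10],24.4,255],[[300,-262,20],24.4,255]]' && python3 -m crank '[[[0,0,0],0,255],[[0,0,0],0,255]]'
python3 - <<'E'
from h import *
s=get_state();T=R.from_quat(s['tcp_rot']).as_matrix();print(s['time'],s['qpos'].round(2),np.degrees(np.arctan2(T[1,0],T[0,0])))
g=np.array([.4486,.3073,.12]);print((T.T@(g-s['eef_pos'])*1000).round(1))
c=read_camera("wrist");cv2.imwrite("pics/w1.png",c["frame"]);np.save("pics/w1.npy",c,allow_pickle=True)
E
```

```text
time: 2.1
eef_pos: [0.4353, 0.2863, 0.2313]
tcp_rot: [0.98, 0.199, 0.0, -0.0]
contact_force: [1.2, -1.3, 0.9]
opening: 0.008
finger_force: 0.0
time: 2.3
eef_pos: [0.4351, 0.284, 0.2302]
tcp_rot: [0.98, 0.2, -0.001, 0.0]
contact_force: [-0.0, -0.2, 0.4]
opening: 0.006
finger_force: 0.0
2.3 [ 0.38 -0.06  1.95 -0.    1.25  1.55] 23.01767048713691
[ 21.8 -16.2 110.1]
```

View pics/w1.png

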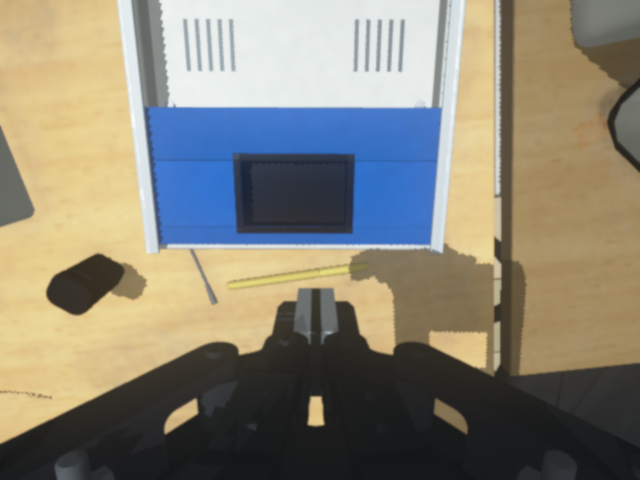

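The wrist view shows the cover square to the tool, with the pull mouth from (233,152) to (354,233). The shut fingertips at (316,290) are still short of it, so I check the pull position from this view.

Run:
```python
from h import *
c=np.load("pics/w1.npy",allow_pickle=True).item()
p=[ray(c,u,v,.085) for u,v in [(233,152),(354,152),(354,233),(233,233)]]
print(np.mean(p,0),np.linalg.norm(p[0]-p[1]),np.linalg.norm(p[1]-p[2]))
p=[ray(c,u,v,.085) for u,v in [(240,158),(348,158),(352,228),(240,228)]];print(np.mean(p,0))
p=[ray(c,u,v,.09) for u,v in [(150,252),(441,252)]];print("front",p,np.mean(p,0),np.linalg.norm(p[0]-p[1]),np.degrees(np.arctan2(*(p[0]-p[1])[[1,0]]))-90)
```

```text
[0.4494776  0.30778338 0.085     ] 0.08495534414094114 0.05877711394204423
[0.44976122 0.30671117 0.085     ]
front [array([0.36864935, 0.38895368, 0.09      ]), array([0.45283616, 0.19120331, 0.09      ])] [0.41074276 0.29007849 0.09      ] 0.21492471096071342 23.060552805985836
```

```bash
python3 -m crank '[[[12,-10,40],0,255],[[22,-16,80],0,255],[[22,-16,110],0,255],[[22,-16,130],0,255],[[22,-16,145],0,255],[[22,-16,153],0,255],[[22,-16,153],0,255],[[22,-16,153],0,255]]' && python3 -m crank '[[[5,0,0],0,255],[[10,0,0],0,255],[[13,0,0],0,255],[[16,0,0],0,255],[[20,0,0],0,255],[[20,0,0],0,255]]'
```

```text
time: 3.15
eef_pos: [0.4507, 0.3071, 0.0796]
tcp_rot: [0.98, 0.198, 0.001, -0.0]
contact_force: [-0.4, 0.6, -0.4]
opening: 0.001
finger_force: 0.0
time: 3.75
eef_pos: [0.4686, 0.3151, 0.0782]
tcp_rot: [0.98, 0.199, 0.0, -0.0]
contact_force: [-0.3, 0.3, 1.2]
opening: -0.0
finger_force: 0.4
```

```bash
python3 -m crank '[[[0,0,4],0,255],[[5,0,4],0,255],[[12,0,4],0,255],[[20,0,4],0,255],[[28,0,4],0,255],[[36,0,4],0,255]]' && python3 -m crank '[[[8,0,0],0,255],[[16,0,0],0,255],[[24,0,0],0,255],[[30,0,0],0,255],[[35,0,0],0,255],[[39,0,0],0,255],[[39,0,0],0,255]]'
```

```text
time: 4.35
eef_pos: [0.5016, 0.3289, 0.0736]
tcp_rot: [0.98, 0.199, -0.001, 0.0]
contact_force: [-3.9, -0.6, -2.7]
opening: 0.001
finger_force: 1.5
time: 5.05
eef_pos: [0.5385, 0.3444, 0.0749]
tcp_rot: [0.98, 0.199, 0.001, -0.0]
contact_force: [-0.1, -0.3, -1.0]
opening: -0.002
finger_force: 0.5
```

```bash
python3 -m crank '[[[2,0,0],0,255],[[5,0,0],0,255],[[5,0,0],0,255]]'; python3 -m crank '[[[2,0,0],0,255],[[4,0,0],0,255],[[4,0,0],0,255]]';  python3 -m crank '[[[2,0,0],0,255],[[4,0,0],0,255],[[4,0,0],0,255]]'
python3 - <<'E'
from h import *
c=read_camera("wrist");cv2.imwrite("pics/w2.png",c["frame"])
E
```

```text
time: 5.35
eef_pos: [0.5427, 0.3462, 0.0749]
tcp_rot: [0.98, 0.199, 0.001, -0.0]
contact_force: [-1.7, -0.7, 1.0]
opening: 0.002
finger_force: 0.7
time: 5.65
eef_pos: [0.543, 0.3464, 0.0749]
tcp_rot: [0.98, 0.199, -0.004, 0.001]
contact_force: [-10.5, -5.3, 9.1]
opening: 0.002
finger_force: 6.0
time: 5.95
eef_pos: [0.5431, 0.3464, 0.0749]
tcp_rot: [0.98, 0.199, -0.01, 0.003]
contact_force: [-21.0, -10.8, 16.0]
opening: 0.001
finger_force: 11.6
```

View pics/w2.png

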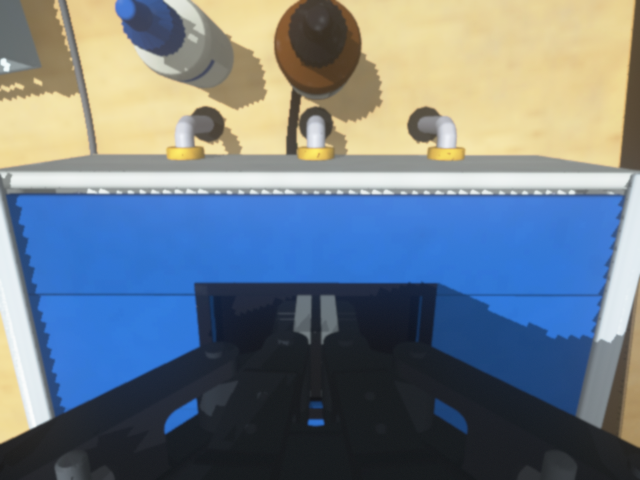

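The cover is against its rear stop: the force rises to about 24 N at constant position, and the picture shows its rear edge (v about 192) at the rear wall. Next I back off, lift and look into the bay.

```bash
python3 -m crank '[[[-10,0,0],0,255],[[-18,0,0],0,255],[[-18,0,-20],0,255],[[-18,0,-50],0,255],[[-35,0,-90],0,255],[[-70,0,-120],0,255],[[-105,0,-150],0,255],[[-125,0,-160],0,255],[[-125,0,-160],0,255],[[-125,0,-160],0,255]]'
python3 - <<'E'
from h import *
for n in ("wrist","top"):
    c=read_camera(n);cv2.imwrite(f"pics/{n}3.png",c["frame"]);np.save(f"pics/{n}3.npy",c,allow_pickle=True)
E
```

```text
time: 7.0
eef_pos: [0.4347, 0.3007, 0.2348]
tcp_rot: [0.98, 0.199, 0.001, -0.0]
contact_force: [0.5, -0.3, 0.8]
opening: 0.001
finger_force: 0.0
```

View pics/wrist3.png

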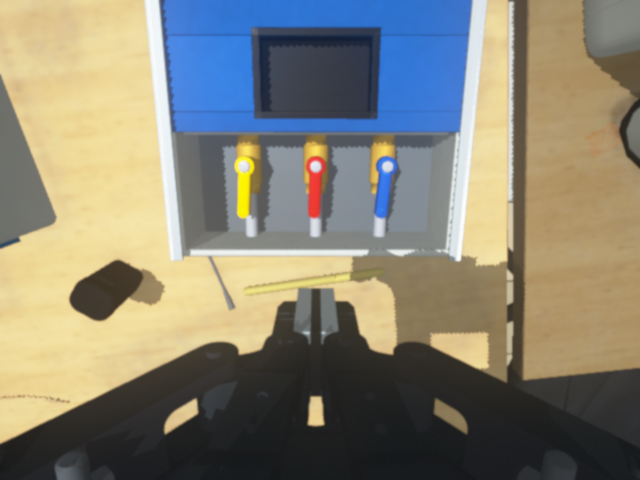

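The bay is open. Red is in the middle, with its pivot at (316,166) and tip at (316,217). Yellow is on the left (244,166), blue on the right (387,166), and all three are open.

```bash
cat > loc.py <<'E'
from h import *
c=np.load("pics/wrist3.npy",allow_pickle=True).item();hsv=cv2.cvtColor(c["frame"],cv2.COLOR_BGR2HSV)
r={k:ray(c,u,166,.06)[:2] for k,u in zip("YRB",(244,316,387))}
d=r["Y"]-r["B"];a=np.arctan2(-d[0],d[1]);ex=np.array([np.cos(a),np.sin(a)]);ey=np.array([-ex[1],ex[0]]);piv=r["R"]
E
python3 - <<'E'
from loc import *
print(r,"spacing",np.linalg.norm(d)/2,"yaw",np.degrees(a))
for k,lo,hi in [("R",(0,150,80),(6,255,255)),("B",(105,120,60),(125,255,255)),("Y",(24,150,100),(32,255,255))]:
    m=cv2.inRange(hsv,lo,hi);m[:150]=0;m[225:]=0;m[:,:225]=0;m[:,410:]=0
    k2=max(cv2.findContours(m,0,1)[0],key=cv2.contourArea)
    w=np.array([ray(c,*p[0],.06)[:2]-piv for p in k2])*1000; print(k,"x",(w@ex).min().round(1),(w@ex).max().round(1),"y",(w@ey).min().round(1),(w@ey).max().round(1))
    print("  tip y",(w@ey)[(w@ex)<-32].round(0))
s=get_state();T=R.from_quat(s['tcp_rot']).as_matrix();print("toolyaw",np.degrees(np.arctan2(T[1,0],T[0,0])))
print("tcp rel piv",[((s["eef_pos"][:2]-piv)@e*1000).round(1) for e in (ex,ey)],s["eef_pos"][2])
B=np.array([.5,.329]);print("piv from box est",[(piv-B)@e for e in (ex,ey)])
E
```

```text
{'Y': array([0.45005166, 0.36841407]), 'R': array([0.47202178, 0.31655755]), 'B': array([0.49368412, 0.26542748])} spacing 0.055924119870686746 yaw 22.96097821222758
R x -39.9 6.9 y -7.0 7.1
  tip y [ 6.  6.  6.  6.  6.  6.  6.  6.  6.  5.  4.  3.  2.  2.  1. -0. -1. -2.
 -2. -2. -2. -2. -2. -2. -2. -2.]
B x -40.7 6.9 y -62.7 -47.3
  tip y [-47. -47. -47. -48. -48. -48. -48. -48. -48. -49. -50. -51. -52. -53.
 -53. -54. -55. -56. -57. -57. -57. -57. -57. -57. -57. -57. -57.]
Y x -40.7 12.2 y 48.4 63.4
  tip y [63. 63. 63. 63. 63. 63. 63. 63. 62. 61. 61. 60. 59. 58. 57. 57. 56. 55.
 55. 54. 54. 54. 54. 54.]
toolyaw 22.89870715414046
tcp rel piv [np.float64(-40.7), np.float64(-0.2)] 0.23334582582998292
piv from box est [np.float64(-0.030615381073638894), np.float64(-0.0005422267787185095)]
```

```bash
python3 -m crank '[[[0,25,30],0,255],[[0,25,75],0,255],[[0,25,115],0,255],[[0,25,145],0,255],[[0,25,165],0,255],[[0,25,178],0,255],[[0,25,186],0,255],[[0,25,186],0,255],[[0,25,186],0,255]]'
cat > rel.py <<'E'
from loc import *
s=get_state();print("rel piv",[((s["eef_pos"][:2]-piv)@e*1000).round(1) for e in (ex,ey)],s["eef_pos"][2].round(4),s["contact_force"].round(1))
E
python3 rel.py
```

```text
time: 8.0
eef_pos: [0.4448, 0.2777, 0.0491]
tcp_rot: [0.98, 0.199, 0.001, -0.0]
contact_force: [0.2, 0.5, 0.6]
opening: -0.0
finger_force: 0.0
rel piv [np.float64(-40.2), np.float64(-25.1)] 0.0491 [0.2 0.5 0.6]
```

```bash
python3 -m crank '[[[0,-5,3],0,255],[[0,-11,3],0,255],[[0,-17,3],0,255],[[2,-23,3],0,255],[[5,-28,3],0,255],[[7,-32,3],0,255],[[10,-35,3],0,255],[[10,-35,3],0,255]]'; python3 rel.py;  python3 -m crank '[[[3,-3,0],0,255],[[6.5,-6,0],0,255],[[10,-8,0],0,255],[[13,-10,0],0,255],[[13,-10,0],0,255]]'; python3 rel.py
```

```text
time: 8.8
eef_pos: [0.4391, 0.3143, 0.0452]
tcp_rot: [0.98, 0.199, -0.0, -0.0]
contact_force: [-0.4, -2.2, 0.8]
opening: 0.001
finger_force: 0.8
rel piv [np.float64(-31.2), np.float64(10.7)] 0.0452 [-0.4 -2.2  0.8]
time: 9.3
eef_pos: [0.4469, 0.3277, 0.0445]
tcp_rot: [0.98, 0.199, -0.001, 0.0]
contact_force: [-1.5, -2.3, 0.5]
opening: -0.001
finger_force: 1.4
rel piv [np.float64(-18.8), np.float64(20.0)] 0.0445 [-1.5 -2.3  0.5]
```

Pushing normally. Now I go on to the stop in small steps.

```bash
python3 -m crank '[[[2,-1,0],0,255],[[4,-1,0],0,255],[[4,-1,0],0,255]]'; python3 rel.py;  python3 -m crank '[[[2,0,0],0,255],[[2,0,0],0,255]]'; python3 rel.py
```

```text
time: 9.6
eef_pos: [0.4491, 0.3298, 0.0444]
tcp_rot: [0.98, 0.199, -0.003, 0.0]
contact_force: [-4.8, -4.7, 1.8]
opening: 0.0
finger_force: 3.1
rel piv [np.float64(-15.9), np.float64(21.1)] 0.0444 [-4.8 -4.7  1.8]
time: 9.8
eef_pos: [0.4492, 0.3298, 0.0444]
tcp_rot: [0.98, 0.199, -0.005, 0.001]
contact_force: [-9.4, -8.2, 7.4]
opening: -0.002
finger_force: 5.9
rel piv [np.float64(-15.8), np.float64(21.1)] 0.0444 [-9.4 -8.2  7.4]
```

```bash
python3 -m crank '[[[2,0,0],0,255],[[2,0,0],0,255]]'; python3 rel.py
```

```text
time: 10.0
eef_pos: [0.4492, 0.3299, 0.0444]
tcp_rot: [0.98, 0.199, -0.008, 0.002]
contact_force: [-14.3, -9.5, 12.6]
opening: 0.003
finger_force: 8.7
rel piv [np.float64(-15.8), np.float64(21.1)] 0.0444 [-14.3  -9.5  12.6]
```

The finger is stopped at x -15.8 mm, against -16 predicted for fully shut, and the force is rising. I back off, lift and look.

```bash
python3 -m crank '[[[-8,0,0],0,255],[[-18,0,0],0,255],[[-22,0,0],0,255],[[-22,0,-20],0,255],[[-22,0,-60],0,255],[[-24,10,-105],0,255],[[-30,20,-150],0,255],[[-32,20,-185],0,255],[[-32,20,-185],0,255],[[-32,20,-185],0,255]]'
python3 - <<'E'
from h import *
c=read_camera("wrist");cv2.imwrite("pics/w4.png",c["frame"][:330]);np.save("pics/w4.npy",c,allow_pickle=True)
c=np.load("pics/w4.npy",allow_pickle=True).item()
E
python3 rel.py
```

```text
time: 11.0
eef_pos: [0.4336, 0.3014, 0.2317]
tcp_rot: [0.98, 0.199, 0.002, -0.001]
contact_force: [-0.9, 0.0, -0.5]
opening: 0.001
finger_force: 0.0
rel piv [np.float64(-42.3), np.float64(1.1)] 0.2299 [-0.1 -0.2 -0.5]
```

View pics/w4.png

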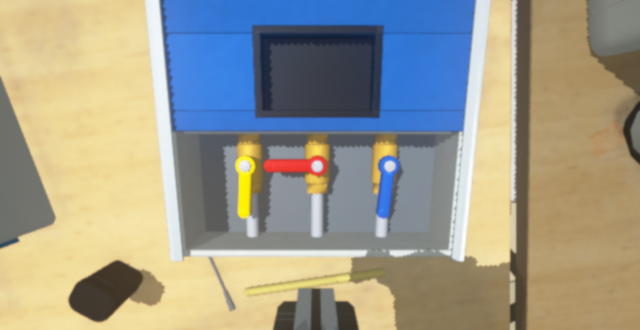

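The red bar now lies square to the left, from (316,166) to (267,166), and blue and yellow are unchanged. Next I close the cover.

```bash
python3 -m crank '[[[35,1,20],0,255],[[75,1,50],0,255],[[106,1,90],0,255],[[106,1,120],0,255],[[106,1,142],0,255],[[106,1,156],0,255],[[106,1,157],0,255],[[106,1,157],0,255]]'; python3 rel.py;  python3 -m crank '[[[-8,0,0],0,255],[[-14,0,0],0,255],[[-22,0,0],0,255],[[-30,0,0],0,255],[[-38,0,0],0,255],[[-46,0,0],0,255],[[-54,0,0],0,255],[[-62,0,0],0,255]]'; python3 rel.py
```

```text
time: 11.85
eef_pos: [0.5303, 0.3412, 0.0723]
tcp_rot: [0.98, 0.199, -0.001, 0.0]
contact_force: [0.2, -1.1, 0.3]
opening: -0.001
finger_force: 0.0
rel piv [np.float64(63.3), np.float64(-0.0)] 0.0723 [ 0.2 -1.1  0.3]
time: 12.65
eef_pos: [0.4734, 0.3171, 0.0737]
tcp_rot: [0.98, 0.199, 0.0, -0.0]
contact_force: [2.4, 2.3, -0.1]
opening: 0.0
finger_force: 1.5
rel piv [np.float64(1.5), np.float64(-0.1)] 0.0737 [ 2.4  2.3 -0.1]
```

```bash
python3 -m crank '[[[-8,0,0],0,255],[[-16,0,0],0,255],[[-24,0,0],0,255],[[-30,0,0],0,255],[[-35,0,0],0,255],[[-39,0,0],0,255],[[-39,0,0],0,255]]'; python3 rel.py;  python3 -m crank '[[[-2,0,0],0,255],[[-4,0,0],0,255],[[-4,0,0],0,255]]'; python3 rel.py
```

```text
time: 13.35
eef_pos: [0.437, 0.3015, 0.0731]
tcp_rot: [0.98, 0.199, -0.001, 0.0]
contact_force: [0.7, 0.6, 1.0]
opening: -0.001
finger_force: 0.6
rel piv [np.float64(-38.1), np.float64(-0.2)] 0.0731 [0.7 0.6 1. ]
time: 13.65
eef_pos: [0.4343, 0.3003, 0.0731]
tcp_rot: [0.98, 0.199, 0.0, 0.0]
contact_force: [3.7, 2.2, 0.1]
opening: -0.0
finger_force: 1.7
rel piv [np.float64(-41.1), np.float64(-0.2)] 0.0731 [3.7 2.2 0.1]
```

```bash
python3 -m crank '[[[-2,0,0],0,255],[[-3,0,0],0,255],[[-3,0,0],0,255]]'; python3 rel.py;  python3 -m crank '[[[-2,0,0],0,255],[[-3,0,0],0,255],[[-3,0,0],0,255]]'; python3 rel.py
```

```text
time: 13.95
eef_pos: [0.4342, 0.3003, 0.0733]
tcp_rot: [0.98, 0.198, 0.004, -0.001]
contact_force: [10.3, 5.3, -7.7]
opening: 0.001
finger_force: 5.8
rel piv [np.float64(-41.1), np.float64(-0.2)] 0.0733 [10.3  5.3 -7.7]
time: 14.25
eef_pos: [0.4342, 0.3003, 0.0735]
tcp_rot: [0.98, 0.198, 0.009, -0.002]
contact_force: [17.3, 9.1, -14.7]
opening: 0.002
finger_force: 9.9
rel piv [np.float64(-41.1), np.float64(-0.2)] 0.0735 [ 17.3   9.1 -14.7]
```

The cover is at its closed stop, at -41.1 mm against -41 predicted. I withdraw to the pocket's middle, lift clear and check.

```bash
python3 -m crank '[[[6,0,0],0,255],[[14,0,0],0,255],[[19,0,0],0,255],[[19,0,-20],0,255],[[19,0,-50],0,255],[[19,0,-95],0,255],[[0,0,-135],0,255],[[-15,0,-160],0,255],[[-15,0,-160],0,255],[[-15,0,-160],0,255]]'
python3 - <<'E'
from h import *
c=read_camera("wrist");a=c["frame"][:330]
t=read_camera("top");b=t["frame"][80:410,100:480]
cv2.imwrite("pics/w5.png",np.hstack([cv2.resize(a,(420,217)),cv2.resize(b,(250,217))]))
E
python3 rel.py
```

```text
time: 15.25
eef_pos: [0.4145, 0.2921, 0.2333]
tcp_rot: [0.98, 0.199, -0.0, 0.0]
contact_force: [0.5, -0.3, 0.4]
opening: 0.001
finger_force: 0.0
rel piv [np.float64(-63.0), np.float64(-0.2)] 0.2313 [-0.6  0.5  1. ]
```

View pics/w5.png

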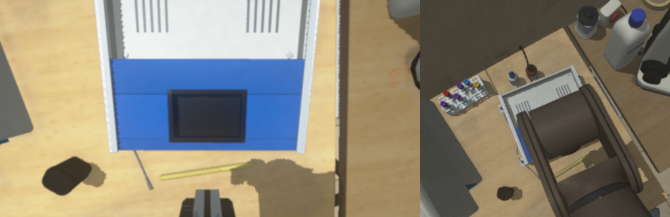

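The cover now sits flush with the front edge (v about 150 in the left panel). The marker, bottle and droppers are where they were, and the tool is clear.

```bash
python3 -c "
from plant import ctrl
print(ctrl.sign_off())"
```

```text
the job is handed in; nothing more can be done
None
```

The job is handed in at about 15 s: the cover was slid fully back, the red valve shut against its stop, and the cover slid closed again, with the blue and yellow valves left open and the bottles and marker where they were.

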